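Exchange the sample vial behind the bottles in the store caddy

ROBOT

A 7-joint arm with a two-finger parallel gripper is mounted at the origin on the work surface; the furniture and walls round the work are solid. World frame = base frame: x ahead of the robot, y to its left, z up, the work surface at z = 0. Lengths are in mm, angles in degrees, forces in N, time in s.
With the tool pointing down it reaches from about 350 to 900 mm from the base axis. Payload 19.9 kg.
Tool frame: the origin (TCP) lies midway between the tips of the shut fingers; the grasp point (between the pads) lies 19 mm behind it; z points along the fingers, y is the direction in which the jaws open and shut (so a half turn about z gives the same grasp; the last joint's range is limited). The gripper opens to 85 mm and grips with 20 to 120 N. Pads are 22 mm wide; open, the fingers measure 114 mm over their backs; the gripper's body (76 mm by 85 mm) begins 54 mm behind the grasp point. The pads swing forward as they close: fully open they stand 13 mm farther back than shut.
Start: joints at [63.34, 23.915, -0.59, 92.452, 0.269, 63.638, -3.037], TCP at [257.01, -569.691, 231.26] pointing down, gripper open.
Joint ranges: [-161.28, 161.28], [-22.2, 115.67], [-73.04, 71.86], [3.21, 147.25], [-68.34, 248.33], [10.77, 114.83], [-161.83, 161.83]. Speed limits (degrees/s): [108.29, 108.29, 136.94, 136.94, 172.46, 172.46, 172.46].

INTERFACE

Orientations are given as [roll, pitch, yaw] about the fixed x, y, z axes, in that order (R = Rz(yaw) Ry(pitch) Rx(roll)).
In Python, from bench import bot gives the robot as it stands. Calls block until the motion is done:
- bot.move_to(position, orientation): joint-space move of the TCP to a pose.
- bot.move_linear(position, max_speed=150, rotation=None, until_force=None): straight line of the TCP; rotation=None keeps the orientation; max_speed is the mean speed in mm/s. With until_force (N) it stops when the force on the tool has changed by that much, and returns True; else False.
- bot.move_j(angles): joint-space move.
- bot.move_gripper(opening): opening from 0.0 (shut) to 1.0 (fully open); the grip force is fixed at half the most; returns when the fingers have stopped.
- bot.pause(seconds).
- bot.ik(position, orientation): joint angles nearest the present ones, or None.
- bot.get_state(): the state.
- bot.get_image(name): name is "scene" or "top" or "wrist"; returns the picture (384x512x3 uint8, blue, green, red); there is no depth.
- bot.camera_model(name): a dict with "vertical_fov" (degrees; the focal length in pixels is half the picture's height over the tangent of half this angle, whatever the lens; pixels are square), "cx", "cy" (the principal point, pixels), "dist_coeffs" ([k1, k2, p1, p2, k3] as OpenCV has them; the pictures are not rectified), "T" (4x4, takes a point from camera to world coordinates). Camera axes: x right, y up, looking along -z (the intrinsics and any distortion apply to the point x, -y, -z); pixel columns grow to the right and rows downward; lengths in mm; the calibration is good to about 2 mm. A picture is of the moment at which its call begins: read the wrist's pose just before it. camera_model takes no time and is no camera call; for the wrist camera it gives the pose at the moment of the call.
A pose or a line that the arm cannot do raises bot.Unreachable and nothing moves.
- bot.close_job(): hands the job in, once; it reports no verdict.
The state is a dict: "time": time; "joints": joint angles; "joint_vel": joint speeds; "effort": joint torques, N m; "tool_pos": TCP position; "eef_rot": TCP orientation; "wrist_force": force on the tool from outside, world axes, zero at the start; "wrist_torque": the same for the moment, N m; "finger_gap": opening from 0.0 (shut) to 1.0 (fully open).
Only numpy, scipy, OpenCV 4.12 (cv2) and the standard library are available. Lean on these libraries where they do the work, as an engineer would, in place of code of your own. Each camera call takes 0.05 s, during which the arm holds its last target.

TASK

The blue-capped sample vial at the back of the grey store caddy is to be exchanged for the white-capped vial that stands on the green carrier. First clear both bottles out of the caddy into the blue tray and leave them there; next set the blue-capped vial on the carrier's free circle; then set the white-capped vial on the caddy's back circle. Finally put each bottle back on the very circle it stood on at the start, with everything upright, centred on its circle and let go, and leave the tape roll and the petri dish alone.

Things in the scene. Friction and masses are not known exactly. Their poses are not given: they have to be found in the camera images.
- amber_centre (a point): brown (amber) glass reagent bottle with black cap, loose, 52 mm diameter, 109 mm tall in all: straight sides up to about 70 mm, then a shoulder, cap 28 mm wide from 98 to 109 mm; about 0.3 kg. At the start it stands on the front or the middle circle of the caddy (the clear bottle has the other). Its position is its centre, half-way up; z is up along its axis.
- clear_centre (a point): clear glass reagent bottle with black cap and pale contents, loose, 56 mm diameter, 119 mm tall in all: straight sides up to about 75 mm, then a shoulder, cap 30 mm wide from 107 to 119 mm; about 0.3 kg. At the start it stands on the front or the middle circle of the caddy. Its position is its centre, half-way up; z is up along its axis.
- blue_vial_centre (a point): sample vial with blue cap, loose, 27 mm diameter, 60 mm tall, cap 24 mm wide from 48 to 60 mm; about 30 g. At the start it stands on the back circle of the caddy. Its position is its centre, half-way up; z is up along its axis.
- white_vial_centre (a point): sample vial with white cap and pink contents, loose, 27 mm diameter, 60 mm tall, cap 24 mm wide from 48 to 60 mm; about 30 g. At the start it stands on the carrier circle nearer the robot. Its position is its centre, half-way up; z is up along its axis.
- caddy_back (a point): centre of the back circle (38 mm wide) of the fixed grey caddy, on its floor, 5 mm above the desk. Caddy 180 x 80 mm, long sides with rails 10 mm high, stop 30 mm high 24 mm behind this point. x points along the lane, away from the robot; y left, z up. Two bottle circles (64 mm wide): middle at x = -0.053, front at x = -0.123. Each thing starts centred on its circle.
- tray: fixed blue open tray, 165 mm along its x by 90 mm along its y, wall 3 mm thick and 10 mm high, floor 3 mm above the desk; origin at the centre of its underside. Room for the two bottles at x = -0.042 and +0.042. Keep the arm clear of the tall carton stack (about x > 0.45, y -0.55 to -0.25) and of the tall burette stand (about x 0.28, y 0.29).
- carrier_free (a point): centre of the free circle (38 mm across) of the green vial carrier, on its top face, 6 mm above the desk. The carrier is a fixed flat plate 130 mm along its x by 60 mm along its y; x points away from the robot, y to its left. The other circle, on which the white-capped vial stands at the start, is centred 66 mm before this point (x = -0.066).
- tape_roll: bystander, loose: roll of pale tape lying flat, 100 mm across, 25 mm high; origin at the centre of its underside.
- dish: bystander, loose: small glass petri dish, 60 mm across, 15 mm high; origin at the centre of its underside.
Not all that is in view belongs to the job. What is shaped like the part that bears blue_vial_centre but brown or red is not meant.

How it is judged (in metres and radians):
On the way, in this order (a step that is already met when the one before it is completed fails the run):
1. both bottles stand released and upright in the blue tray, and both vials have not been moved yet (x of amber_centre in the frame of tray between -0.06 and 0.06 m and y of amber_centre in the frame of tray between -0.022 and 0.022 m and z of each of amber_centre, clear_centre in the frame of tray below 0.07 m and linear speed of each of amber, clear below 0.02 m/s and contact force between each of amber, clear and the fingers below 0.3 N and angle between each of amber_centre, clear_centre's own z axis and vertical below 0.12 rad and x of clear_centre in the frame of tray between -0.06 and 0.06 m and y of clear_centre in the frame of tray between -0.022 and 0.022 m and distance of each of blue_vial_centre, white_vial_centre from where it was at the start of the episode below 0.015 m), for 0.2 s.
2. the blue-capped vial stands released on the carrier's free circle, the bottles still in the tray (horizontal distance between blue_vial_centre and carrier_free below 0.012 m and distance between blue_vial_centre and carrier_free below 0.036 m and linear speed of each of blue_vial, amber, clear below 0.02 m/s and contact force between each of blue_vial, amber, clear and the fingers below 0.3 N and angle between each of blue_vial_centre, amber_centre, clear_centre's own z axis and vertical below 0.12 rad and x of amber_centre in the frame of tray between -0.06 and 0.06 m and y of amber_centre in the frame of tray between -0.022 and 0.022 m and z of each of amber_centre, clear_centre in the frame of tray below 0.07 m and x of clear_centre in the frame of tray between -0.06 and 0.06 m and y of clear_centre in the frame of tray between -0.022 and 0.022 m), for 0.2 s.
3. the white-capped vial stands released on the caddy's back circle, the bottles still in the tray (all of step 2 and horizontal distance between white_vial_centre and caddy_back below 0.012 m and distance between white_vial_centre and caddy_back below 0.036 m and linear speed of white_vial below 0.02 m/s and contact force between white_vial and the fingers below 0.3 N and angle between white_vial_centre's own z axis and vertical below 0.12 rad), for 0.2 s.
At the end, for the whole second after the job is handed in: Each bottle is back within 15 mm of where it stood at the start, the blue-capped vial is centred within 12 mm on the carrier's circle that was free and the white-capped vial within 12 mm on the caddy's back circle; all four stand upright (within 0.12 rad), at rest and released (distance of each of amber_centre, clear_centre from where it was at the start of the episode below 0.015 m and linear speed of each of amber, clear, blue_vial, white_vial below 0.02 m/s and contact force between each of amber, clear, blue_vial, white_vial and the fingers below 0.3 N and angle between each of amber_centre, clear_centre, blue_vial_centre, white_vial_centre's own z axis and vertical below 0.12 rad and horizontal distance between blue_vial_centre and carrier_free below 0.012 m and distance between blue_vial_centre and carrier_free below 0.036 m and horizontal distance between white_vial_centre and caddy_back below 0.012 m and distance between white_vial_centre and caddy_back below 0.036 m); the robot touches nothing.
It fails at once if the tape roll is shifted by more than 20 mm (distance of tape_roll from where it was at the start of the episode above 0.02 m).
It fails at once if the petri dish is shifted by more than 20 mm (distance of dish from where it was at the start of the episode above 0.02 m).
It fails at once if a bottle or vial is tipped over (angle between any of amber_centre, clear_centre, blue_vial_centre, white_vial_centre's own z axis and vertical above 0.6 rad).
It also fails if it takes over 134 s, if anything falls off the work surface, if the arm or the gripper's body presses on something with over 40 N, if the wrist force passes 120 N, or if a joint passes its speed limit or range.

## Working session

There is one attempt and no reset: what is moved stays moved. The work goes in short steps, each a Python script; the robot and the scene stay as the last script left them, time stands still between calls to the robot, and variables do not carry over. Pictures are saved under pics/ and viewed, and the job is handed in when it is done.

```bash
mkdir -p pics; ls
python3 - <<'E'
from bench import bot
import cv2
for n in("scene","top","wrist"):
    m=bot.camera_model(n); print(n,{k:(v if k!='T' else [[round(float(x),3) for x in r] for r in v]) for k,v in m.items()})
    cv2.imwrite(f"pics/a_{n}.png",bot.get_image(n))
s=bot.get_state();print(s)
E
```

```text
pics
scene {'vertical_fov': 49.44854581093788, 'cx': 258.3289455335239, 'cy': 185.56050824535765, 'dist_coeffs': array([0.0197238, 0.       , 0.       , 0.       , 0.       ]), 'T': [[-0.633, 0.439, -0.637, 80.57], [-0.774, -0.342, 0.533, 570.443], [0.016, 0.83, 0.557, 540.952], [0.0, 0.0, 0.0, 1.0]]}
top {'vertical_fov': 47.31869280391743, 'cx': 256.6948532416199, 'cy': 191.29013219063833, 'dist_coeffs': array([-0.13964155,  0.        ,  0.        ,  0.        ,  0.        ]), 'T': [[0.005, 0.981, -0.194, 459.545], [-1.0, 0.01, 0.026, 123.339], [0.028, 0.194, 0.981, 973.942], [0.0, 0.0, 0.0, 1.0]]}
wrist {'vertical_fov': 59.03858834173792, 'cx': 256.908010811901, 'cy': 195.862277830852, 'dist_coeffs': array([0.03138662, 0.        , 0.        , 0.        , 0.        ]), 'T': [[0.412, 0.87, 0.271, 325.327], [-0.911, 0.394, 0.121, -537.755], [-0.002, -0.297, 0.955, 373.951], [0.0, 0.0, 0.0, 1.0]]}
{'time': 0.15, 'joints': array([63.34058386, 23.93970124, -0.59074741, 92.47706082,  0.27089096,
       63.63859882, -3.03666847]), 'joint_vel': array([-0.08386567, -0.11530831,  0.11252599, -0.18350222,  0.09435555,
       -0.01395059,  0.01403356]), 'effort': array([ 2.81497225e-03, -8.64744401e+01,  6.79155663e-01, -4.35058558e+01,
        1.89273729e-02,  5.68250340e-03, -6.87789520e-05]), 'tool_pos': array([ 256.89536557, -569.47123062,  230.81316928]), 'eef_rot': array([-1.79946247e+02,  5.75636517e-03,  2.42831928e+01]), 'wrist_force': array([-1.23893649, -0.08916712, -0.49369589]), 'wrist_torque': array([ 0.04580488, -0.01963389,  0.02761126]), 'finger_gap': 0.9953806969238844}
```

View pics/a_top.png

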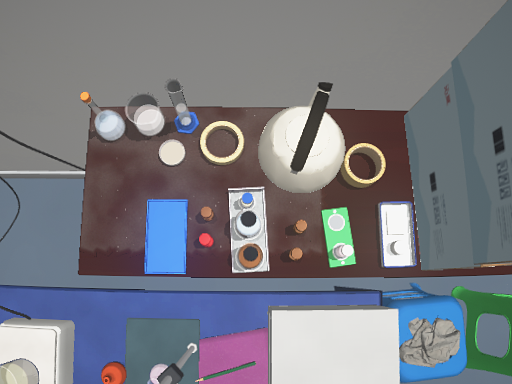

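View pics/a_scene.png

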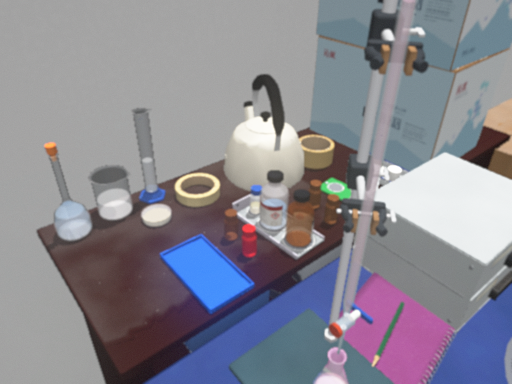

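View pics/a_wrist.png

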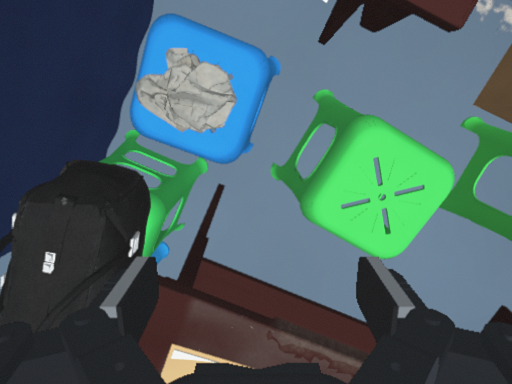

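```bash
cat > h.py <<'E'
import numpy as np, cv2
from bench import bot
def K(m):
    f=192/np.tan(np.radians(m['vertical_fov']/2)); return np.array([[f,0,m['cx']],[0,f,m['cy']],[0,0,1.]])
def ray(m,px):
    p=cv2.undistortPoints(np.array([[px]],float),K(m),np.array(m['dist_coeffs']))[0,0]
    T=np.array(m['T']); return T[:3,3],T[:3,:3]@np.array([p[0],-p[1],-1.])
def at(m,px,z):
    o,d=ray(m,px); return o+d*(z-o[2])/d[2]
def proj(m,P):
    T=np.array(m['T']); c=T[:3,:3].T@(np.asarray(P,float)-T[:3,3]); c=c*[1,-1,-1]
    return cv2.projectPoints(c.reshape(1,3),np.zeros(3),np.zeros(3),K(m),np.array(m['dist_coeffs']))[0][0,0]
def crop(img,x0,y0,x1,y1,s,name):
    c=cv2.resize(img[y0:y1,x0:x1],None,fx=s,fy=s,interpolation=cv2.INTER_CUBIC)
    step=10
    for x in range((x0+9)//10*10,x1,10):
        cv2.line(c,(int((x-x0+.5)*s),0),(int((x-x0+.5)*s),6 if x%50 else 14),(0,255,255),1)
        if x%20==0: cv2.putText(c,str(x),(int((x-x0)*s)-10,25),0,.4,(0,255,255),1)
    for y in range((y0+9)//10*10,y1,10):
        cv2.line(c,(0,int((y-y0+.5)*s)),(6,int((y-y0+.5)*s)),(0,255,255),1)
        if y%20==0: cv2.putText(c,str(y),(8,int((y-y0)*s)+8),0,.4,(0,255,255),1)
    cv2.imwrite(name,c)
E
python3 - <<'E'
import cv2
from h import crop
i=cv2.imread('pics/a_top.png'); crop(i,220,180,360,280,5.5,'pics/b1.png'); crop(i,130,115,250,285,3.5,'pics/b2.png')
E
```

```text
(no output)
```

View pics/b1.png

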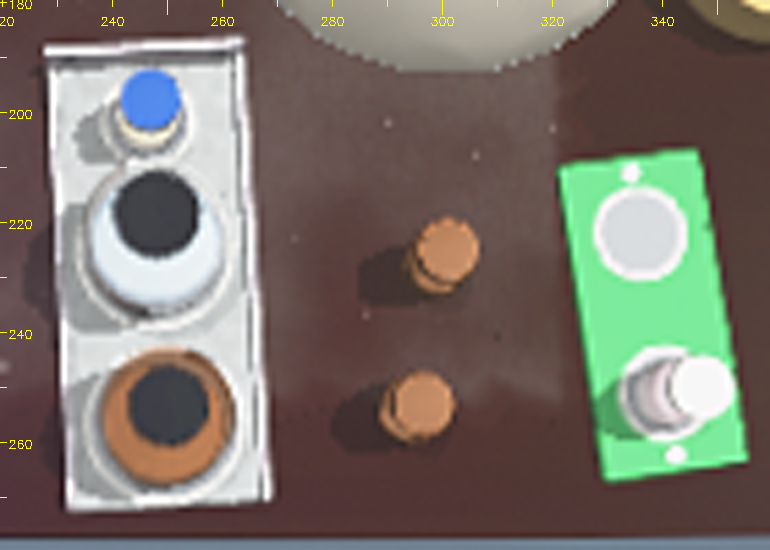

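View pics/b2.png

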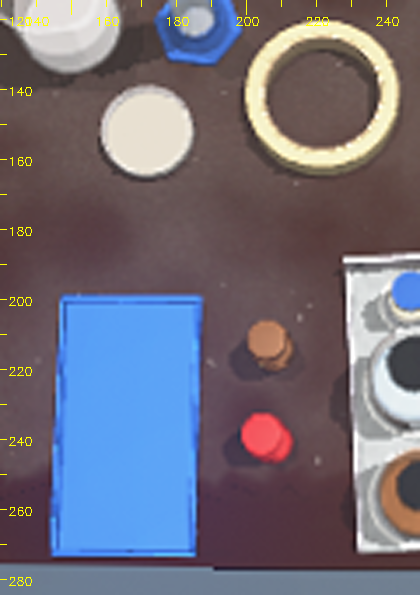

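Run:
```python
import cv2,numpy as np
from h import *
i=cv2.imread('pics/a_top.png'); m=bot.camera_model('top')
hsv=cv2.cvtColor(i,cv2.COLOR_BGR2HSV)
def rect(mask,z,box,nm):
    mm=np.zeros_like(mask); x0,y0,x1,y1=box; mm[y0:y1,x0:x1]=mask[y0:y1,x0:x1]
    cs=max(cv2.findContours(mm,0,1)[0],key=cv2.contourArea)
    W=np.array([at(m,p[0].astype(float),z)[:2] for p in cs],np.float32)
    r=cv2.minAreaRect(W); print(nm,r,cv2.boundingRect(cs)); return r
blue=cv2.inRange(hsv,(100,120,100),(120,255,255))
rect(blue,10,(135,190,195,280),'tray')
green=cv2.inRange(hsv,(45,80,80),(85,255,255))
r=rect(green,6,(310,195,365,275),'carrier')
b=rect(blue,60,(235,185,260,205),'bluecap')
wh=cv2.inRange(i,(235,235,235),(255,255,255)); rect(wh,60,(341,243,356,256),'whitecap')
bl=cv2.inRange(hsv,(0,0,0),(179,255,75))
rect(bl,119,(238,205,258,229),'clearcap'); rect(bl,109,(240,242,260,262),'ambercap')
# carrier free circle
for p in [(335.6,221.5)]: print('free circle',at(m,p,6))
for p in [(230.5,188.5),(264,187),(268.5,270.5),(232.5,272)]: print('caddy',p,at(m,p,10),at(m,p,30))
for n,p,z in[('dish',(172,152.5),15),('tape',(222,142.5),25)]: print(n,at(m,p,z))
```

```text
tray ((548.86474609375, 298.19525146484375), (163.84930419921875, 92.49720001220703), 0.6254690289497375) (144, 199, 44, 75)
carrier ((550.3375854492188, -84.55166625976562), (131.15980529785156, 61.957977294921875), 7.766021728515625) (321, 207, 35, 61)
bluecap ((626.9371948242188, 119.56938171386719), (19.395771026611328, 21.200050354003906), 0.5910794138908386) (242, 193, 11, 10)
whitecap ((516.7947998046875, -91.4062271118164), (21.559612274169922, 20.985549926757812), 89.8720474243164) (342, 245, 11, 11)
clearcap ((574.2146606445312, 117.4775619506836), (26.526220321655273, 26.555891036987305), 45.60696792602539) (241, 212, 15, 14)
ambercap ((506.4849548339844, 112.51069641113281), (24.53153419494629, 26.317245483398438), 26.931392669677734) (244, 247, 14, 14)
free circle [583.95872116 -79.88886064   6.        ]
caddy (230.5, 188.5) [656.22183726 156.56956403  10.        ] [652.14116107 155.88008475  30.        ]
caddy (264, 187) [660.45834601  81.37202513  10.        ] [656.28977015  82.24275477  30.        ]
caddy (268.5, 270.5) [474.93013652  71.17179302  10.        ] [474.61092558  72.25415849  30.        ]
caddy (232.5, 272) [471.21514609 149.4347098   10.        ] [470.97301428 148.89326546  30.        ]
dish [737.3544719  290.95151231  15.        ]
tape [759.01062398 177.10831621  25.        ]
```

Run:
```python
import cv2
from h import *
i=cv2.imread('pics/a_scene.png'); crop(i,215,60,335,260,3,'pics/c1.png'); crop(i,300,130,512,384,2.3,'pics/c2.png')
mt=bot.camera_model('top'); ms=bot.camera_model('scene')
def tri(pt,ps):
    o1,d1=ray(mt,pt);o2,d2=ray(ms,ps)
    A=np.stack([d1,-d2],1); s=np.linalg.lstsq(A,o2-o1,rcond=None)[0]
    a=o1+d1*s[0];b=o2+d2*s[1]; return (a+b)/2,np.linalg.norm(a-b)
print(tri((270,307),(376,205)),tri((397,307),(445,155)))
print('bluecap',tri((247,198),(257,190)))
for p in [(300,192),(258,150),(344,150),(275,180)]:
  print(p,[at(mt,p,z).round() for z in(0,60,120)])
print('blue mat edge',[ (at(mt,(200,300),z)).round() for z in (0,)])
```

```text
(array([394.51926933,  67.92566873, 130.23027327]), np.float64(24.115862940142915)) (array([ 400.45520846, -169.23407595,  138.92252159]), np.float64(4.892930146631591))
bluecap (array([626.11850815, 118.97537084,  55.30132898]), np.float64(1.6085734565477532))
(300, 192) [array([652.,  -1.,   0.]), array([640.,   7.,  60.]), array([628.,  14., 120.])]
(258, 150) [array([750.,  95.,   0.]), array([732.,  97.,  60.]), array([714.,  98., 120.])]
(344, 150) [array([ 753., -106.,    0.]), array([735., -92.,  60.]), array([717., -78., 120.])]
(275, 180) [array([679.,  56.,   0.]), array([666.,  60.,  60.]), array([652.,  64., 120.])]
blue mat edge [array([410., 220.,   0.])]
```

View pics/c1.png

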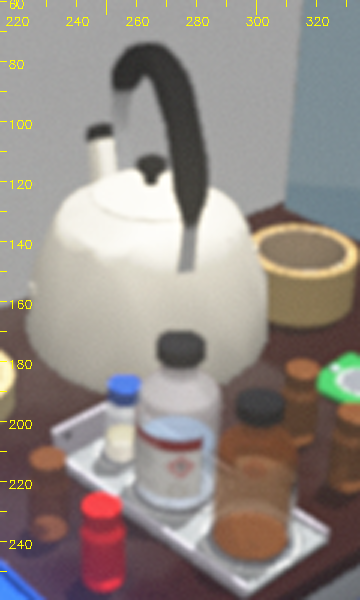

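View pics/c2.png

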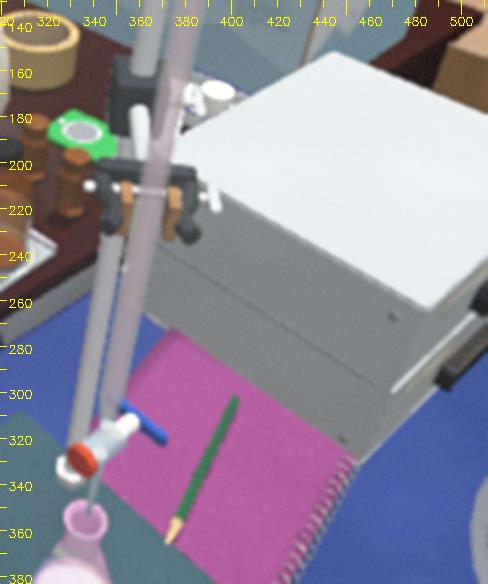

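Run:
```python
from h import *
for P in [(300,-260,330),(460,0,330),(506,112,250),(506,112,50),(574,117,60),(626,119,20),(507,298,50),(591,298,50),(583,-80,20),(517,-91,20)]:
  for y in (3,8,90,183,-90):
    q=bot.ik(list(P),[180,0,y]); print(P,y,None if q is None else np.round(q))
```

```text
(300, -260, 330) 3 [ 43.  -5.  -6. 114.  -1.  71. -50.]
(300, -260, 330) 8 [ 44.  -5.  -7. 114.  -1.  71. -45.]
(300, -260, 330) 90 [ 57.  -5. -19. 114.  -2.  71.  39.]
(300, -260, 330) 183 [ 67.  -5. -28. 114.  -3.  71. 133.]
(300, -260, 330) -90 [  35.   -6.    1.  114.    0.   71. -144.]
(460, 0, 330) 3 [ 26.   3. -31. 106.   2.  71. -92.]
(460, 0, 330) 8 [ 26.   3. -31. 106.   2.  71. -87.]
(460, 0, 330) 90 [ 32.   3. -37. 106.   2.  71.  -6.]
(460, 0, 330) 183 [ 40.   4. -45. 106.   3.  71.  87.]
(460, 0, 330) -90 None
(506, 112, 250) 3 [  20.   16.  -42.  105.   12.   63. -113.]
(506, 112, 250) 8 [  20.   16.  -42.  105.   12.   63. -109.]
(506, 112, 250) 90 [ 23.  17. -46. 105.  13.  64. -28.]
(506, 112, 250) 183 [ 31.  20. -57. 105.  18.  65.  61.]
(506, 112, 250) -90 [ 34.  22. -62. 105.  21.  66. 145.]
(506, 112, 50) 3 [   7.   31.  -29.  114.   22.   40. -122.]
(506, 112, 50) 8 [   9.   31.  -30.  114.   24.   41. -118.]
(506, 112, 50) 90 [ 13.  32. -35. 114.  28.  42. -40.]
(506, 112, 50) 183 [ 17.  34. -41. 114.  32.  44.  50.]
(506, 112, 50) -90 [ 31.  45. -62. 114.  51
[... 1032 characters left out ...]
48.  93.  41.  58. -59.]
(591, 298, 50) 183 [  2.  49. -47.  93.  41.  57.  35.]
(591, 298, 50) -90 [ 10.  57. -62.  92.  55.  66. 114.]
(583, -80, 20) 3 [ 13.  36. -11. 105.  10.  39. -90.]
(583, -80, 20) 8 [ 15.  37. -13. 105.  12.  40. -87.]
(583, -80, 20) 90 [ 28.  40. -30. 105.  28.  43. -18.]
(583, -80, 20) 183 [ 31.  41. -34. 105.  32.  44.  73.]
(583, -80, 20) -90 [ -37.   56.   62.  107.  -60.   57. -128.]
(517, -91, 20) 3 [ 16.  32. -12. 114.  11.  35. -90.]
(517, -91, 20) 8 [ 17.  32. -13. 114.  12.  35. -86.]
(517, -91, 20) 90 [ 29.  34. -28. 114.  26.  38. -15.]
(517, -91, 20) 183 [ 32.  35. -32. 114.  29.  39.  75.]
(517, -91, 20) -90 [ -39.   51.   62.  116.  -60.   53. -123.]
```

Run:
```python
import cv2
from h import *
i=cv2.imread('pics/a_top.png'); crop(i,80,290,270,384,4,'pics/d1.png')
mt=bot.camera_model('top'); ms=bot.camera_model('scene')
for z in(0,100,200,300,400,500,600,700): print(z,proj(mt,(280,290,z)).round(),proj(ms,(280,290,z)).round(), at(mt,(193,349),z).round())
```

```text
0 [166. 360.] [318. 378.] [305. 233.   0.]
100 [157. 370.] [326. 332.] [321. 222. 100.]
200 [146. 381.] [335. 275.] [337. 210. 200.]
300 [132. 396.] [347. 202.] [353. 199. 300.]
400 [112. 416.] [363. 107.] [369. 188. 400.]
500 [ 86. 444.] [385. -24.] [384. 177. 500.]
600 [ 47. 482.] [ 419. -221.] [400. 165. 600.]
700 [ -5. 531.] [ 478. -557.] [416. 154. 700.]
```

View pics/d1.png

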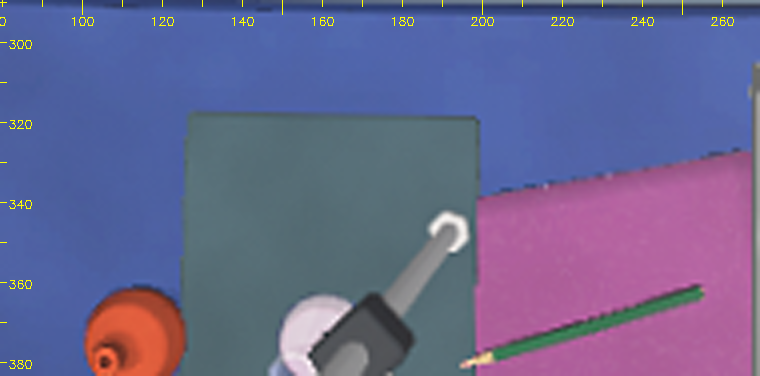

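```bash
cat > fk.py <<'E'
import numpy as np
from scipy.spatial.transform import Rotation as R
AX='zyzyzyz'
def chain(q,p,s):
    # returns points: shoulder, elbow, wrist, tcp
    q=np.asarray(q,float)*s
    pts=[];M=np.eye(3);x=np.zeros(3)
    def rot(i):
        nonlocal M
        M=M@R.from_euler(AX[i],q[i],degrees=True).as_matrix()
    rot(0); x=x+M@[p[0],0,p[1]]; pts.append(x); rot(1); rot(2)
    x=x+M@[p[2],0,p[3]]; pts.append(x); rot(3); x=x+M@[p[4],0,0]; pts.append(x); rot(4)
    x=x+M@[p[5],0,p[6]]; pts.append(x); rot(5); x=x+M@[p[7],0,0];pts.append(x); rot(6); x=x+M@[0,0,p[8]]; pts.append(x)
    return np.array(pts),M
E
python3 - <<'E'
from h import *; from fk import *; import itertools,json
from scipy.optimize import least_squares
D=[]
st=bot.get_state(); D.append((st['joints'],st['tool_pos'],st['eef_rot']))
rng=np.random.default_rng(0)
while len(D)<60:
    r=rng.uniform(400,750);a=rng.uniform(-1.2,.6);P=[r*np.cos(a),r*np.sin(a),rng.uniform(50,350)]
    O=[180+rng.uniform(-30,30),rng.uniform(-30,30),rng.uniform(-120,180)]
    q=bot.ik(P,O)
    if q is not None: D.append((np.array(q),np.array(P),np.array(O)))
best=None
for s in itertools.product([1,-1],repeat=6):
    s=np.array((-1,)+s)
    e=sum(np.linalg.norm(chain(q,np.zeros(9),s)[1]-R.from_euler('xyz',O,degrees=True).as_matrix()@R.from_euler('z',0).as_matrix()) for q,P,O in D)
    if best is None or e<best[0]: best=(e,s)
print(best)
s=best[1]
f=lambda p: np.concatenate([chain(q,p,s)[0][-1]-P for q,P,O in D])
r=least_squares(f,[0,300,0,350,0,0,350,0,250]); print(r.x.round(1),np.abs(r.fun).max())
json.dump([r.x.tolist(),s.tolist()],open('fk.json','w'))
E
```

```text
(np.float64(94.24584554974834), array([-1,  1, -1,  1, -1,  1,  1]))
[ 21.4 263.1  -6.6 494.3  -9.8   2.1 453.2   3.6 293.8] 45.010132442729855
```

Run:
```python
from h import *; from fk import *; import itertools,json
from scipy.optimize import least_squares
D=[]
st=bot.get_state(); D.append((st['joints'],st['tool_pos'],st['eef_rot']))
rng=np.random.default_rng(0)
while len(D)<60:
    r=rng.uniform(400,750);a=rng.uniform(-1.2,.6);P=[r*np.cos(a),r*np.sin(a),rng.uniform(50,350)]
    O=[180+rng.uniform(-30,30),rng.uniform(-30,30),rng.uniform(-120,180)]
    q=bot.ik(P,O)
    if q is not None: D.append((np.array(q),np.array(P),np.array(O)))
res=[]
for s in itertools.product([1,-1],repeat=5):
    s=np.array((-1,)+s+(1,))
    e=sum(np.linalg.norm(chain(q,np.zeros(9),s)[1][:,2]-R.from_euler('xyz',O,degrees=True).as_matrix()[:,2]) for q,P,O in D)
    res.append((e,s))
res.sort(key=lambda t:t[0]); print(res[:3])
s=res[0][1]
f=lambda p: np.concatenate([chain(q,p,s)[0][-1]-P for q,P,O in D])
r=least_squares(f,[0,300,0,350,0,0,350,0,250]); print(r.x.round(1),np.abs(r.fun).max())
for s7 in(1,-1):
    s[6]=s7; print(s7,[ (R.from_matrix(chain(q,r.x,s)[1]).inv()*R.from_euler('xyz',O,degrees=True)).as_rotvec(degrees=True).round(1).tolist() for q,P,O in D[:4]])
json.dump([r.x.tolist(),s.tolist()],open('fk.json','w'))
```

```text
[(np.float64(5.390727870537992e-10), array([-1,  1, -1,  1, -1,  1,  1])), (np.float64(26.66494446810989), array([-1,  1,  1,  1,  1,  1,  1])), (np.float64(27.574104228334267), array([-1,  1,  1,  1, -1,  1,  1]))]
[ 21.4 263.1  -6.6 494.3  -9.8   2.1 453.2   3.6 293.8] 45.010132442729855
1 [[0.0, -0.0, 96.1], [0.0, -0.0, -167.9], [0.0, -0.0, -89.9], [0.0, -0.0, 100.5]]
-1 [[0.0, -0.0, 90.0], [0.0, 0.0, 90.0], [0.0, 0.0, 90.0], [0.0, -0.0, 90.0]]
```

```bash
cat > fk.py <<'E'
import numpy as np, json, os
from scipy.spatial.transform import Rotation as R
AX='zyzyzyz'; S=np.array([-1,1,-1,1,-1,1,-1])
def chain(q,p):
    p=np.asarray(p).reshape(8,3); q=np.asarray(q,float)*S
    M=np.eye(3);x=p[0].copy();pts=[x]
    for i in range(7):
        M=M@R.from_euler(AX[i],q[i],degrees=True).as_matrix(); x=x+M@p[i+1]; pts.append(x)
    return np.array(pts),M@R.from_euler('z',90,degrees=True).as_matrix()
if os.path.exists('fk2.json'): P=np.array(json.load(open('fk2.json')))
E
python3 - <<'E'
from h import *; from fk import *
from scipy.optimize import least_squares
D=[]
st=bot.get_state(); D.append((st['joints'],st['tool_pos'],st['eef_rot']))
rng=np.random.default_rng(0)
while len(D)<80:
    r=rng.uniform(400,750);a=rng.uniform(-1.2,.6);P=[r*np.cos(a),r*np.sin(a),rng.uniform(50,350)]
    O=[180+rng.uniform(-30,30),rng.uniform(-30,30),rng.uniform(-120,180)]
    q=bot.ik(P,O)
    if q is not None: D.append((np.array(q),np.array(P),np.array(O)))
f=lambda p: np.concatenate([chain(q,p)[0][-1]-P for q,P,O in D]+[np.array(p)*1e-4])
p0=np.zeros(24);p0[2]=300;p0[11]=400;p0[17]=400;p0[23]=250
r=least_squares(f,p0); print(r.x.reshape(8,3).round(1),np.abs(r.fun).max())
json.dump(r.x.tolist(),open('fk2.json','w'))
print(chain(st['joints'],r.x)[0].round())
E
```

```text
[[ 0.000e+00 -0.000e+00  1.445e+02]
 [ 0.000e+00 -7.200e+00  1.445e+02]
 [-0.000e+00 -7.300e+00  2.509e+02]
 [ 0.000e+00 -7.900e+00  2.509e+02]
 [-0.000e+00 -8.000e+00  2.349e+02]
 [ 0.000e+00 -2.000e-01  2.349e+02]
 [-0.000e+00 -2.000e-01  1.539e+02]
 [-0.000e+00  0.000e+00  1.539e+02]] 0.025091663432528957
[[   0.   -0.  145.]
 [  -6.   -3.  289.]
 [  33.  -97.  518.]
 [  71. -192.  748.]
 [ 161. -383.  643.]
 [ 257. -570.  539.]
 [ 257. -570.  385.]
 [ 257. -569.  231.]]
```

```bash
cat >> fk.py <<'E'
from scipy.optimize import least_squares
LO=np.array([-161.28,-22.2,-73.04,3.21,-68.34,10.77,-161.83]);HI=np.array([161.28,115.67,71.86,147.25,248.33,114.83,161.83])
def ik3(pos,yaw,j3,seed):
    T=R.from_euler('xyz',[180,0,yaw],degrees=True).as_matrix()
    def f(q6):
        q=np.insert(q6,2,j3); pts,M=chain(q,P); return np.concatenate([(pts[-1]-pos)/10,((M-T)*10).ravel()])
    s=np.delete(np.array(seed,float),2); b=(np.delete(LO,2)+1,np.delete(HI,2)-1)
    r=least_squares(f,np.clip(s,b[0]+.1,b[1]-.1),bounds=b)
    return (np.insert(r.x,2,j3) if r.cost<1e-3 else None)
def pole(q,xy=(307,235)):
    pts=chain(q,P)[0]; a=pts[[1,3,5,7]]; best=1e9
    for u,v in zip(a[:-1],a[1:]):
        for t in np.linspace(0,1,40):
            best=min(best,np.hypot(*(u+(v-u)*t)[:2]-np.array(xy)))
    return best
E
python3 - <<'E'
from fk import *
for pos in [(533,290,55),(597,290,55),(533,290,200),(506,112,50),(626,119,20),(583,-80,25),(517,-90,25)]:
  for yaw in(3,183):
    for j3 in(0,-20,-40,-60):
      q=ik3(pos,yaw,j3,[-j3*.5-10,35,j3,100,-j3*.7,50,-115 if yaw==3 else 45])
      if q is not None: print(pos,yaw,j3,q.round().astype(int),'pole %.0f bur %.0f'%(pole(q),pole(q,(280,290))),'elbow',chain(q,P)[0][3].round())
E
```

```text
(533, 290, 55) 3 0 [ -31   34    0  102    0   43 -118] pole 65 bur 126 elbow [253. 128. 704.]
(533, 290, 55) 3 -20 [ -16   36  -20  102   16   45 -131] pole 114 bur 173 elbow [290.  63. 694.]
(533, 290, 55) 3 -40 [  -2   41  -40  101   33   50 -144] pole 157 bur 210 elbow [332.  -8. 666.]
(533, 290, 55) 3 -60 [  10   51  -60  101   51   60 -156] pole 189 bur 235 elbow [383. -85. 602.]
(533, 290, 55) 183 0 [-31  34   0 102   0  43  62] pole 65 bur 126 elbow [253. 128. 704.]
(533, 290, 55) 183 -20 [-16  36 -20 102  16  45  49] pole 114 bur 173 elbow [290.  63. 694.]
(533, 290, 55) 183 -40 [ -2  41 -40 101  33  50  36] pole 157 bur 210 elbow [332.  -8. 666.]
(533, 290, 55) 183 -60 [ 10  51 -60 101  51  60  24] pole 189 bur 235 elbow [383. -85. 602.]
(597, 290, 55) 3 0 [ -29   39    0   93    0   48 -116] pole 84 bur 145 elbow [288. 131. 679.]
(597, 290, 55) 3 -20 [ -15   41  -20   93   17   50 -128] pole 144 bur 203 elbow [323.  61. 669.]
(597, 290, 55) 3 -40 [  -1   46  -40   92   34   55 -140] pole 195 bur 250 elbow [363. -11. 637.]
(597, 290, 55) 3 -60 [   9   55  -60   92   52   65
[... 3545 characters left out ...]
41 elbow [253. -52. 720.]
(517, -90, 25) 3 -20 [ 23  32 -20 114  18  37 -96] pole 349 bur 390 elbow [ 241. -125.  712.]
(517, -90, 25) 3 -40 [  38   37  -40  114   36   42 -110] pole 380 bur 410 elbow [ 229. -207.  685.]
(517, -90, 25) 3 -60 [  52   48  -60  113   53   53 -124] pole 387 bur 410 elbow [ 217. -307.  622.]
(517, -90, 25) 183 0 [  7  31   0 115   0  35 100] pole 291 bur 341 elbow [253. -52. 720.]
(517, -90, 25) 183 -20 [ 23  32 -20 114  18  37  84] pole 349 bur 390 elbow [ 241. -125.  712.]
(517, -90, 25) 183 -40 [ 38  37 -40 114  36  42  70] pole 380 bur 410 elbow [ 229. -207.  685.]
(517, -90, 25) 183 -60 [ 52  48 -60 113  53  53  56] pole 387 bur 410 elbow [ 217. -307.  622.]
```

Run:
```python
from h import *; from fk import *
q0=bot.get_state()['joints']
q1=ik3((330,-270,350),100,-20,[45,0,-20,110,0,70,40])
q2=ik3((520,112,260),183,-40,[16,20,-40,105,20,60,50])
print(q1,q2)
for a,b in((q0,q1),(q1,q2)):
    for t in np.linspace(0,1,7): print(chain(a+(b-a)*t,P)[0][-1].round(), pole(a+(b-a)*t).round())
bot.move_j(list(q1)); print(bot.get_state()['time'])
bot.move_j(list(q2)); s=bot.get_state(); print(s['time'],s['tool_pos'],s['eef_rot'],s['wrist_force'])
cv2.imwrite('pics/e_w.png',bot.get_image('wrist')); m=bot.camera_model('wrist'); np.save('e_T.npy',m['T'])
```

```text
[ 55.97395961  -2.42731939 -20.         108.70645582  -0.86528086
  73.57640999  46.23514728] [ 18.04450078  16.52858953 -40.         102.77035183  11.65188596
  64.8839008   67.22812211]
[ 257. -569.  231.] 394.0
[ 284. -522.  258.] 394.0
[ 305. -472.  282.] 394.0
[ 321. -422.  304.] 394.0
[ 330. -370.  323.] 394.0
[ 333. -319.  338.] 394.0
[ 330. -270.  350.] 388.0
[ 330. -270.  350.] 388.0
[ 381. -229.  335.] 373.0
[ 427. -177.  319.] 351.0
[ 466. -116.  304.] 321.0
[496. -47. 289.] 285.0
[514.  30. 274.] 245.0
[520. 112. 260.] 201.0
1.4
3.0 [520.26485023 110.5856841  260.10456958] [-1.79967819e+02  6.47529863e-03 -1.77169492e+02] [ 0.26254479 -0.00542966  0.57689008]
```

View pics/e_w.png

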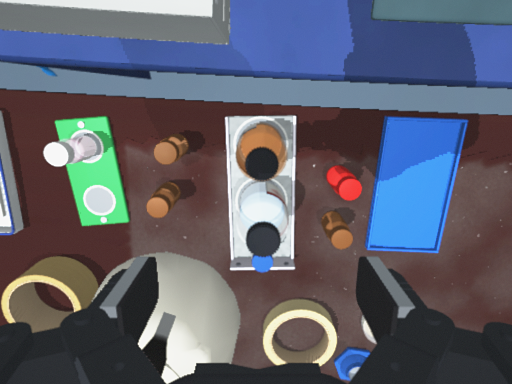

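```bash
cat > seg.py <<'E'
from h import *
def rect(i,m,mask,z,box,nm):
    mm=np.zeros_like(mask); x0,y0,x1,y1=box; mm[y0:y1,x0:x1]=mask[y0:y1,x0:x1]
    cs=max(cv2.findContours(mm,0,1)[0],key=cv2.contourArea)
    W=np.array([at(m,p[0].astype(float),z)[:2] for p in cs],np.float32)
    r=cv2.minAreaRect(W); print(nm,np.round(r[0],1),np.round(r[1],1),round(r[2],2),cv2.boundingRect(cs)); return r
E
python3 - <<'E'
from seg import *
bot.pause(.2); m=bot.camera_model('wrist'); i=bot.get_image('wrist'); cv2.imwrite('pics/f_w.png',i); print(bot.get_state()['tool_pos'])
hsv=cv2.cvtColor(i,cv2.COLOR_BGR2HSV)
blue=cv2.inRange(hsv,(100,120,60),(120,255,255)); green=cv2.inRange(hsv,(45,80,60),(85,255,255)); bl=cv2.inRange(hsv,(0,0,0),(179,255,70))
rect(i,m,blue,10,(362,105,475,260),'tray'); rect(i,m,green,6,(45,110,135,230),'carrier')
rect(i,m,bl,119,(243,218,284,259),'clearcap');rect(i,m,bl,109,(243,145,282,184),'ambercap')
wh=cv2.inRange(i,(225,225,225),(255,255,255)); rect(i,m,wh,60,(40,137,75,168),'whitecap')
crop(i,215,105,310,280,4,'pics/f1.png'); crop(i,35,105,195,235,4.5,'pics/f2.png')
E
```

```text
[520.08429206 111.50711557 260.1233488 ]
tray [547.  299.5] [166.3  93.9] 0.5 (364, 117, 103, 136)
carrier [548.8 -82. ] [130.8  62.1] 7.68 (54, 116, 75, 110)
clearcap [572.7 119.7] [32.8 29.3] 2.98 (246, 222, 33, 34)
ambercap [505.2 114.7] [27.8 27.5] 2.98 (245, 148, 32, 32)
whitecap [516.5 -92.5] [22.4 23.8] 83.39 (43, 142, 24, 24)
```

View pics/f1.png

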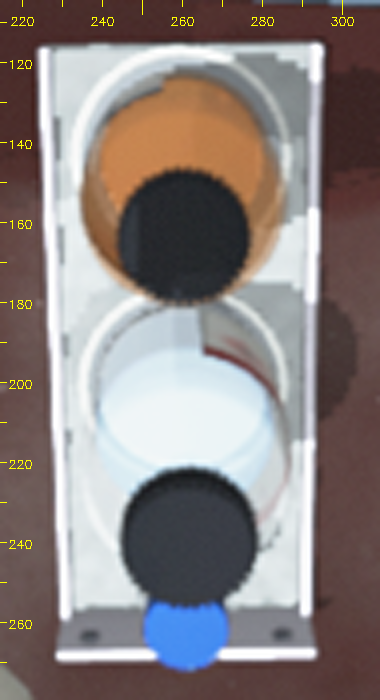

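View pics/f2.png

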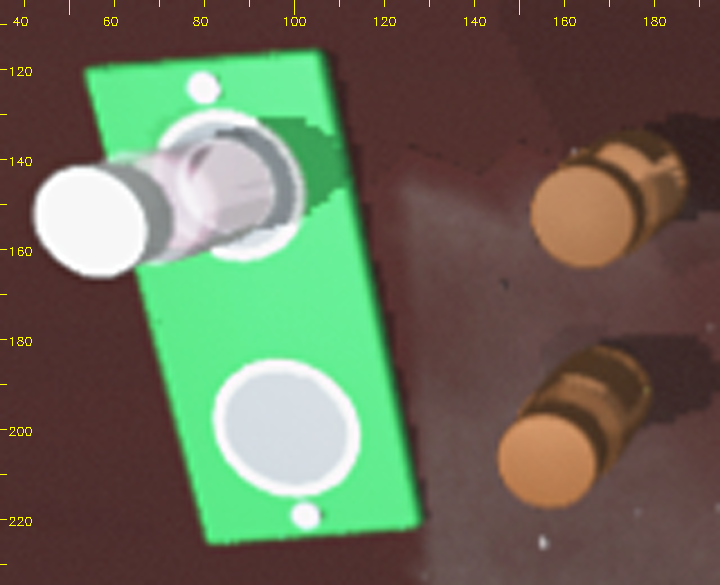

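Run:
```python
from seg import *
for n,f in(('top','a_top'),('wrist','f_w')):
    m=bot.camera_model(n); i=cv2.imread(f'pics/{f}.png'); hsv=cv2.cvtColor(i,cv2.COLOR_BGR2HSV)
    blue=cv2.inRange(hsv,(100,120,100),(120,255,255)); bl=cv2.inRange(hsv,(0,0,0),(179,255,75)); wh=cv2.inRange(i,(225,225,225),(255,255,255))
    B=dict(top=[(238,205,258,229),(240,242,260,262),(341,243,356,256)],wrist=[(243,218,284,259),(243,145,282,184),(40,137,75,168)])[n]
    print(n); rect(i,m,bl,124,B[0],'clear');rect(i,m,bl,114,B[1],'amber');rect(i,m,wh,66,B[2],'white')
    if n=='top': rect(i,m,blue,65,(235,185,260,205),'bluecap')
    fc=(335.6,221.5) if n=='top' else (98.7,199.3); print('free',at(m,fc,6))
    if n=='wrist':
        for p in [(224,116.5),(294.5,116.5),(230,268),(294,268)]: print('caddy',p,at(m,p,5).round(1),at(m,p,10).round(1),at(m,p,30).round(1))
```

```text
top
clear [573.5 117.5] [26.4 26.4] 45.61 (241, 212, 15, 14)
amber [506.2 112.6] [24.4 26.2] 26.93 (244, 247, 14, 14)
white [518.5 -89.1] [23.2 25. ] 89.87 (341, 243, 12, 13)
bluecap [626.  119.6] [19.3 21.1] 0.59 (242, 193, 11, 10)
free [583.95872116 -79.88886064   6.        ]
wrist
clear [570.4 119.7] [32.2 28.8] 3.0 (246, 222, 33, 34)
amber [504.6 114.8] [28.2 27. ] 2.99 (245, 148, 32, 33)
white [515.3 -88.8] [22.  23.3] 83.41 (43, 142, 24, 24)
free [581.4442754 -77.8772118   6.       ]
caddy (224, 116.5) [474.2  72.4   5. ] [473.9  72.9  10. ] [472.3  74.7  30. ]
caddy (294.5, 116.5) [470. 153.   5.] [469.7 152.4  10. ] [468.4 150.2  30. ]
caddy (230, 268) [668.3  84.9   5. ] [665.4  85.2  10. ] [654.2  86.4  30. ]
caddy (294, 268) [663.9 168.9   5. ] [661.1 168.1  10. ] [650.  165.1  30. ]
```

```bash
cat > act.py <<'E'
from h import *; from fk import *
CB=np.array([626.5,120.7]);cy=np.radians(3.05);u=np.array([np.cos(cy),np.sin(cy)])
CLEAR0=CB-53*u; AMB0=CB-123*u
TR=np.array([548.,298.9])
CLEART=TR+[44,-5]; AMBT=TR+[-30,-5]
CAR=np.array([549.6,-83.0]);ca=np.radians(7.7);v=np.array([np.cos(ca),np.sin(ca)])
FREE=CAR+33*v; NEAR=CAR-33*v
def q_of(xy,z,yaw,j3=-40):
    s=bot.get_state()['joints'].copy(); s[2]=j3
    q=ik3((xy[0],xy[1],z),yaw,j3,s)
    if q is None: raise RuntimeError('noik')
    return q
def go(xy,z,yaw,j3=-40):
    q=q_of(xy,z,yaw,j3); q0=bot.get_state()['joints']
    path=[q0+(q-q0)*t for t in np.linspace(0,1,9)]
    d=min(pole(k) for k in path); zz=min(chain(k,P)[0][-1][2] for k in path)
    print('go pole %.0f minz %.0f j7 %.0f'%(d,zz,q[6])); assert d>95
    bot.move_j(list(q))
def lin(xy,z,sp=100,f=None):
    r=bot.move_linear([float(xy[0]),float(xy[1]),float(z)],max_speed=sp,until_force=f)
    return r
def rep(t=''):
    s=bot.get_state(); print(t,'t %.1f'%s['time'],s['tool_pos'].round(1),'gap %.3f'%s['finger_gap'],'F',s['wrist_force'].round(1),'j3 %.0f'%s['joints'][2])
def pick(xy,zg,zh,yaw,op=1.0):
    bot.move_gripper(op); go(xy,zh,yaw); print('hit',lin(xy,zg,100,15)); rep('down')
    bot.move_gripper(0.0); rep('grip'); lin(xy,zh,100); rep('up')
def place(xy,zp,zh,yaw,op=1.0):
    go(xy,zh,yaw); bot.pause(.2); lin(xy,zp+15,100); h=lin(xy,zp,25,6); rep('down hit %s'%h)
    bot.move_gripper(op); bot.pause(.2); rep('rel'); lin(xy,zh,100)
def snap(n,name):
    i=bot.get_image(n); cv2.imwrite(f'pics/{name}.png',i)
E
python3 - <<'E'
from act import *
print(CLEAR0,AMB0,FREE,NEAR)
pick(CLEAR0,55,195,183); snap('scene','g_s'); snap('wrist','g_w')
E
```

```text
[573.57507541 117.88000754] [503.67423162 114.1554892 ] [582.30244559 -78.57845588] [516.89755441 -87.42154412]
go pole 201 minz 195 j7 62
hit False
down t 5.5 [573.9 117.9  55.6] gap 0.998 F [-0.8  0.4  0. ] j3 -34
grip t 5.9 [573.9 117.9  55.7] gap 0.621 F [-2.4 -1.4 10.3] j3 -34
up t 7.5 [573.3 117.8 194.4] gap 0.617 F [-0.2 -0.2 -4.4] j3 -40
```

View pics/g_s.png

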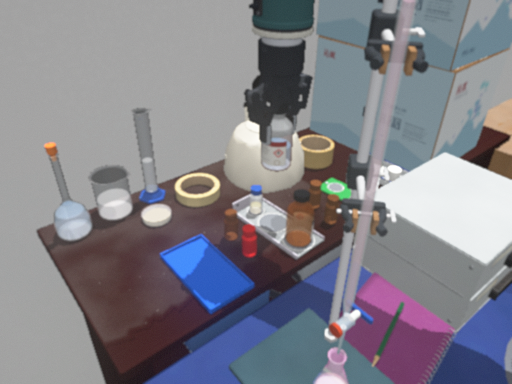

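View pics/g_w.png

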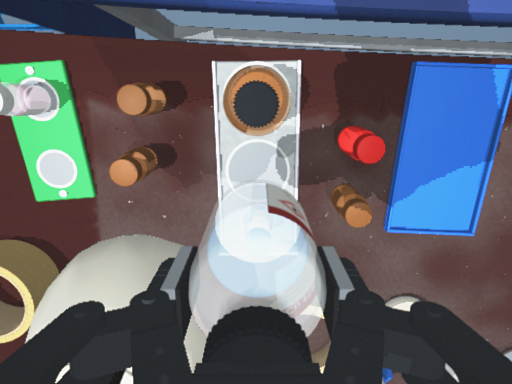

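Run:
```python
from act import *
m=bot.camera_model('wrist'); print('midcircle',at(m,(258,167.5),5))
place(CLEART,54,195,183); bot.pause(.1); snap('scene','h_s')
rep()
```

```text
midcircle [570.25398126 119.8285465    5.        ]
go pole 162 minz 195 j7 46
down hit True t 10.5 [591.8 293.7  53.7] gap 0.623 F [-0.7 -0.5  6.2] j3 -35
rel t 11.1 [591.2 293.3  52.9] gap 1.002 F [0.1 0.3 0.5] j3 -35
 t 12.9 [591.9 293.9 194.6] gap 0.994 F [-0.6 -0.5  0.1] j3 -40
```

View pics/h_s.png

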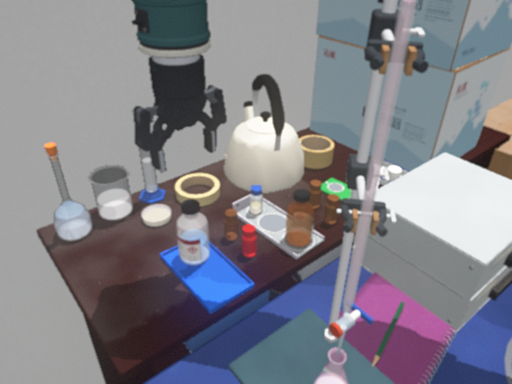

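Run:
```python
from act import *
pick(AMB0,46,190,183); place(AMBT,45,190,183); snap('scene','i_s'); snap('wrist','i_w'); rep()
m=bot.camera_model('wrist'); np.save('i_T.npy',m['T'])
go(CB,195,190); bot.pause(.3); snap('wrist','i_w2'); snap('top','i_t'); np.save('i_T2.npy',bot.camera_model('wrist')['T'])
```

```text
go pole 162 minz 190 j7 63
hit False
down t 15.5 [504.  114.2  46.5] gap 0.997 F [-0.4  0.3 -0. ] j3 -33
grip t 15.9 [504.  114.1  46.6] gap 0.580 F [-1.9 -1.  11.2] j3 -33
up t 17.5 [503.4 114.1 189.5] gap 0.577 F [ 0.  -0.4 -2. ] j3 -40
go pole 117 minz 189 j7 44
down hit True t 20.5 [517.8 293.7  44.7] gap 0.578 F [-1.8 -1.2  7.5] j3 -34
rel t 21.2 [517.4 293.3  44.1] gap 1.002 F [-0.5 -0.5 -0.3] j3 -34
 t 22.9 [517.8 293.8 189.5] gap 1.000 F [ 0.4 -0.4 -0.2] j3 -40
go pole 118 minz 190 j7 69
```

View pics/i_s.png

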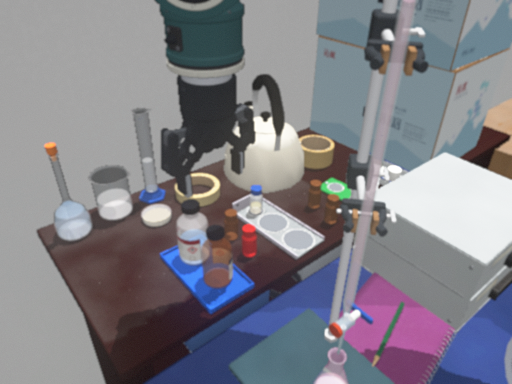

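View pics/i_w2.png

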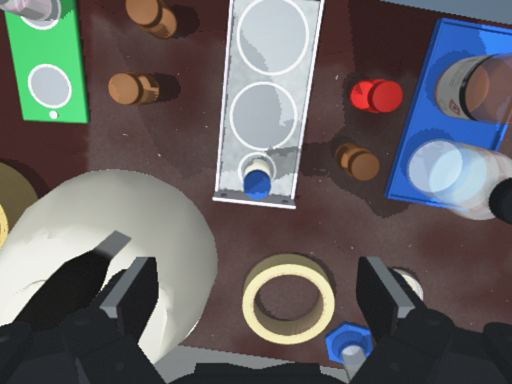

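View pics/i_t.png

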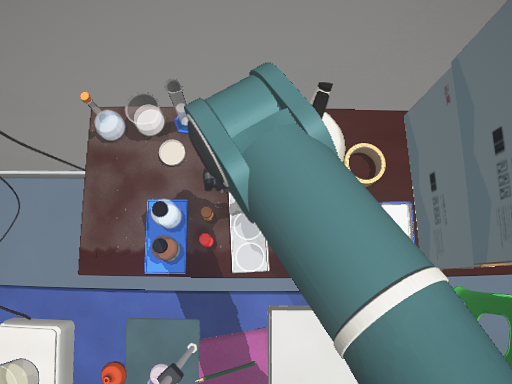

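Run:
```python
from seg import *
m=bot.camera_model('wrist'); i=cv2.imread('pics/i_w2.png'); crop(i,200,0,330,215,2.75,'pics/j.png')
hsv=cv2.cvtColor(i,cv2.COLOR_BGR2HSV); blue=cv2.inRange(hsv,(100,120,60),(125,255,255)); rect(i,m,blue,65,(240,160,275,205),'cap')
print(at(m,(264.3,115.8),5),at(m,(272.5,35.5),5))
t=bot.camera_model('top'); print([at(t,p,5) for p in((249,260),)])
g=cv2.inRange(hsv,(45,80,60),(85,255,255)); print(at(m,(49.7,86.5),6))
```

```text
cap [624.5 122. ] [24.2 21.8] 10.09 (244, 170, 27, 29)
[572.68057472 119.91707655   5.        ] [503.03745821 114.44584552   5.        ]
[array([497.6480906 , 113.74216296,   5.        ])]
[582.30173391 -79.22071746   6.        ]
```

View pics/j.png

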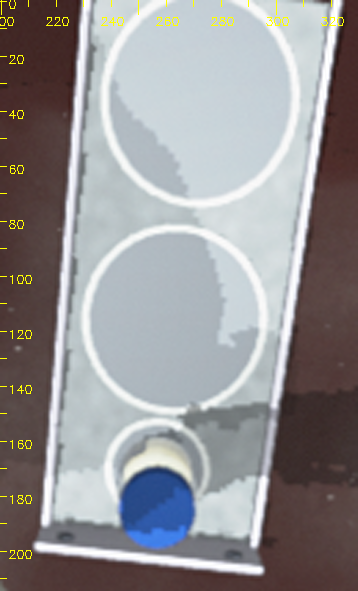

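```bash
sed -i 's/^CB=.*;cy/CB=np.array([626.2,121.1]);cy/; s/^CLEAR0=.*/CLEAR0=np.array([573.575,117.88]); AMB0=np.array([503.674,114.155])/; s/^CAR=np.array(\[549.6,-83.0\])/CAR=np.array([549.6,-83.3])/' act.py
python3 - <<'E'
from act import *
pick(CB,28,195,198,0.55)
snap('scene','k_s'); snap('wrist','k_w')
E
```

```text
go pole 258 minz 195 j7 77
hit False
down t 26.7 [626.5 121.2  28.5] gap 0.549 F [-0.6 -0.6  0.5] j3 -34
grip t 27.0 [626.5 121.2  28.6] gap 0.285 F [-1.  -0.2  5.2] j3 -34
up t 28.8 [626.  121.  194.5] gap 0.285 F [-0.4 -0.2 -0.9] j3 -40
```

View pics/k_s.png

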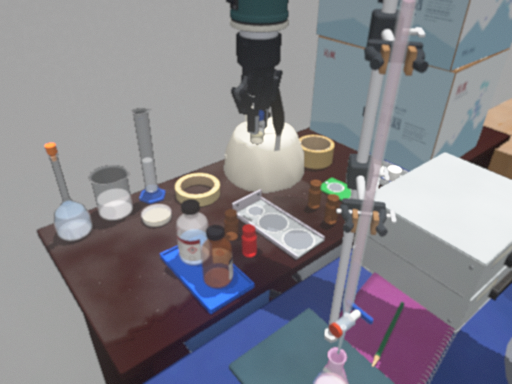

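View pics/k_w.png

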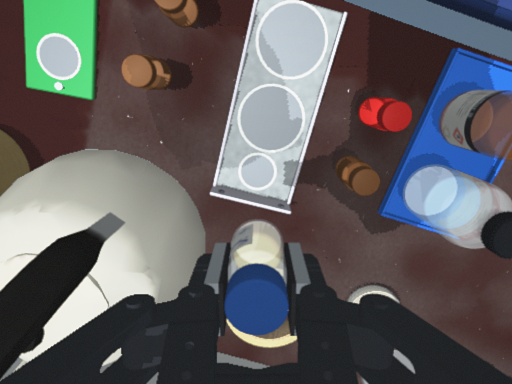

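Run:
```python
from act import *
m=bot.camera_model('wrist'); print('back circle',at(m,(258,171.5),5),'cap',at(m,(257,299.5),231),'free',at(m,(59,56.5),6))
go((500,30),205,192); bot.pause(.1); place(FREE,28,190,188,0.55)
rep(); go((490,-70),200,188); bot.pause(.2); snap('wrist','l_w'); snap('scene','l_s')
```

```text
back circle [626.68523456 123.71411261   5.        ] cap [622.38471524 120.97401718 231.        ] free [581.76739817 -78.64259232   6.        ]
go pole 253 minz 195 j7 84
go pole 253 minz 190 j7 86
down hit True t 32.6 [582.3 -78.9  29.6] gap 0.290 F [-1.5  0.1  9.6] j3 -33
rel t 33.2 [581.8 -78.9  29.3] gap 0.551 F [-0.4  0.  -0.3] j3 -33
 t 35.0 [582.1 -78.9 189.5] gap 0.551 F [0.3 0.3 0.2] j3 -40
go pole 321 minz 189 j7 91
```

View pics/l_w.png

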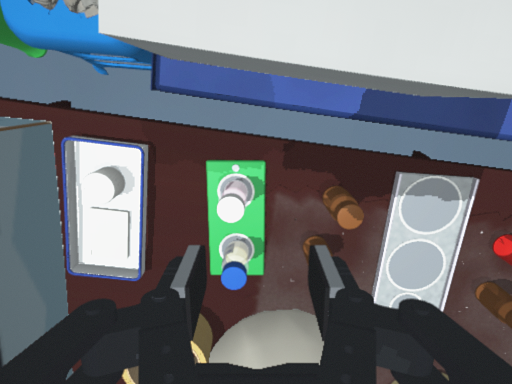

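View pics/l_s.png

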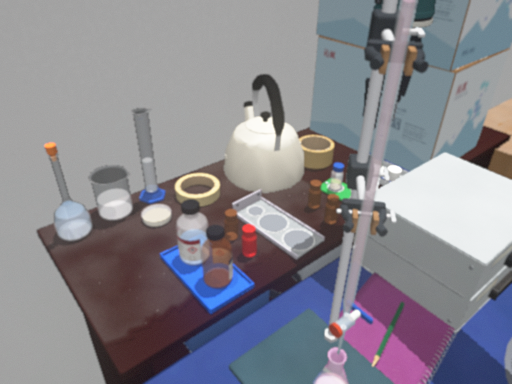

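Run:
```python
from seg import *
i=cv2.imread('pics/l_w.png'); crop(i,190,155,290,295,4,'pics/m.png'); m=bot.camera_model('wrist')
hsv=cv2.cvtColor(i,cv2.COLOR_BGR2HSV); blue=cv2.inRange(hsv,(100,120,60),(125,255,255)); rect(i,m,blue,66,(215,255,255,295),'bluecap')
wh=cv2.inRange(i,(225,225,225),(255,255,255)); rect(i,m,wh,66,(212,190,248,225),'whitecap')
```

```text
bluecap [578.9 -77.9] [28.  23.1] 7.56 (221, 262, 26, 28)
whitecap [515.4 -88.7] [23.  22.5] 7.39 (217, 197, 27, 26)
```

View pics/m.png

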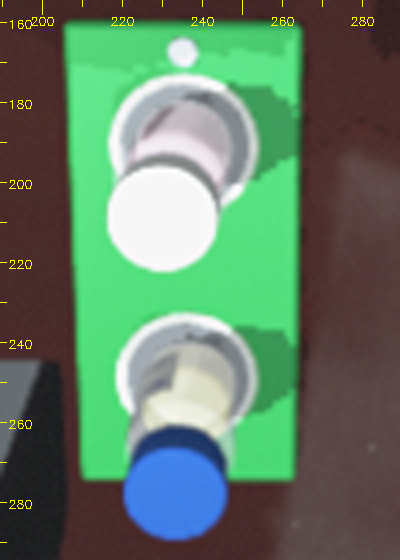

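Run:
```python
from act import *
NEAR=NEAR+[-.5,0]
pick(NEAR,29,190,188,0.55)
go((500,30),205,192); place(CB,27,195,198,0.55)
go((545,100),200,185); bot.pause(.3); snap('wrist','n_w'); snap('scene','n_s'); rep()
```

```text
go pole 322 minz 190 j7 91
hit False
down t 38.0 [516.7 -87.8  29.4] gap 0.548 F [ 0.4 -0.1  0.5] j3 -32
grip t 38.3 [516.7 -87.8  29.5] gap 0.288 F [-0.8  1.3  5.6] j3 -32
up t 40.0 [516.2 -87.7 189.5] gap 0.286 F [ 0.4  0.5 -0.4] j3 -40
go pole 253 minz 190 j7 84
go pole 252 minz 195 j7 77
down hit True t 43.7 [626.3 121.   28.5] gap 0.285 F [-0.5 -1.9  7.9] j3 -34
rel t 44.2 [625.8 120.9  28.1] gap 0.549 F [ 0.2  0.8 -0. ] j3 -34
go pole 228 minz 194 j7 67
 t 46.9 [545.2 100.2 199.7] gap 0.548 F [0.1 0.  0.2] j3 -40
```

View pics/n_w.png

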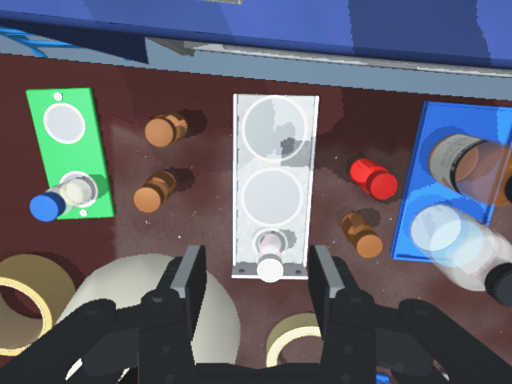

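View pics/n_s.png

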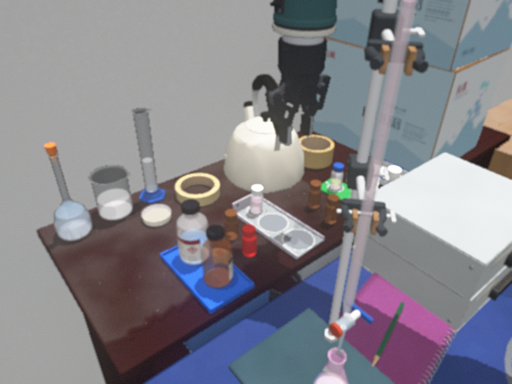

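Run:
```python
from act import *
pick(CLEART,53,195,183); place(CLEAR0,54.5,195,183)
pick(AMBT,44,190,183); place(AMB0,45.5,190,183)
go((510,30),260,183); bot.pause(.4); snap('wrist','o_w'); snap('scene','o_s'); rep()
```

```text
go pole 162 minz 195 j7 46
hit False
down t 49.7 [592.3 294.1  53.6] gap 1.002 F [ 0.1 -0.9 -0.1] j3 -35
grip t 50.1 [592.3 294.   53.8] gap 0.623 F [-2.4 -1.7  9.6] j3 -35
up t 51.7 [591.8 293.8 194.4] gap 0.620 F [ 0.3  0.1 -4.2] j3 -40
go pole 162 minz 194 j7 62
down hit True t 54.6 [573.5 117.8  55.8] gap 0.622 F [-1.3 -2.1 10.2] j3 -34
rel t 55.2 [572.8 117.6  55.2] gap 0.997 F [-0.  -0.6  0.2] j3 -34
go pole 117 minz 190 j7 44
hit False
down t 59.4 [518.3 294.   44.5] gap 0.998 F [ 0.6  1.  -0.6] j3 -34
grip t 59.8 [518.3 293.9  44.6] gap 0.583 F [-1.6 -2.1  9.1] j3 -34
up t 61.4 [517.8 293.8 189.4] gap 0.580 F [-1.   0.5 -2.6] j3 -40
go pole 118 minz 189 j7 63
down hit True t 64.3 [503.7 114.1  46.6] gap 0.582 F [-2.  -1.8 11.1] j3 -33
rel t 65.0 [503.2 113.9  46.3] gap 0.999 F [ 0.2 -0.5  0.2] j3 -33
go pole 200 minz 189 j7 77
 t 67.6 [510.   30.3 259.9] gap 0.998 F [ 0.9 -0.3 -0.1] j3 -40
```

View pics/o_w.png

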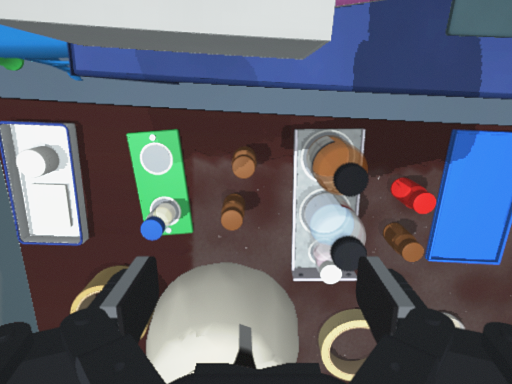

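View pics/o_s.png

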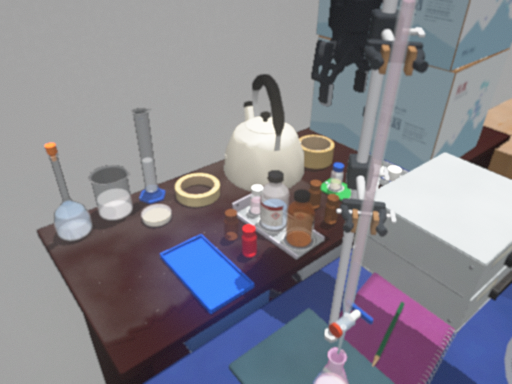

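Run:
```python
from seg import *; from fk import ik3
bot.move_j(list(ik3((330,-270,350),100,-20,[56,-2,-20,108,-1,73,46]))); bot.pause(.5)
i=bot.get_image('top'); cv2.imwrite('pics/p_t.png',i); crop(i,130,115,360,285,3.4,'pics/p1.png'); m=bot.camera_model('top')
a=cv2.imread('pics/a_top.png')
for im in(a,i):
    hsv=cv2.cvtColor(im,cv2.COLOR_BGR2HSV); bl=cv2.inRange(hsv,(0,0,0),(179,255,75))
    rect(im,m,bl,124,(238,205,258,229),'clear');rect(im,m,bl,114,(240,242,260,262),'amber')
wh=cv2.inRange(i,(225,225,225),(255,255,255)); blue=cv2.inRange(cv2.cvtColor(i,cv2.COLOR_BGR2HSV),(100,120,100),(120,255,255))
rect(i,m,wh,65,(238,190,256,206),'whitecap'); rect(i,m,blue,66,(325,205,360,235),'bluecap')
d=cv2.absdiff(a,i)[115:178,155:250]; print('diff dish/tape',d.max(),d.mean()); s=bot.get_state();print(s['time'],s['wrist_force'])
```

```text
clear [573.5 117.5] [26.4 26.4] 45.61 (241, 212, 15, 14)
amber [506.2 112.6] [24.4 26.2] 26.93 (244, 247, 14, 14)
clear [572.6 116.5] [27.6 25.4] 0.54 (242, 212, 14, 15)
amber [506. 112.] [25.3 25.4] 0.39 (244, 247, 14, 14)
whitecap [626.4 117.1] [36.1 24.1] 66.3 (238, 192, 18, 14)
bluecap [581.6 -79. ] [20.8 21.5] 44.49 (336, 214, 11, 11)
diff dish/tape 2 0.3676413255360624
69.4917 [-0.54613455  0.47955241  0.55118886]
```

View pics/p1.png

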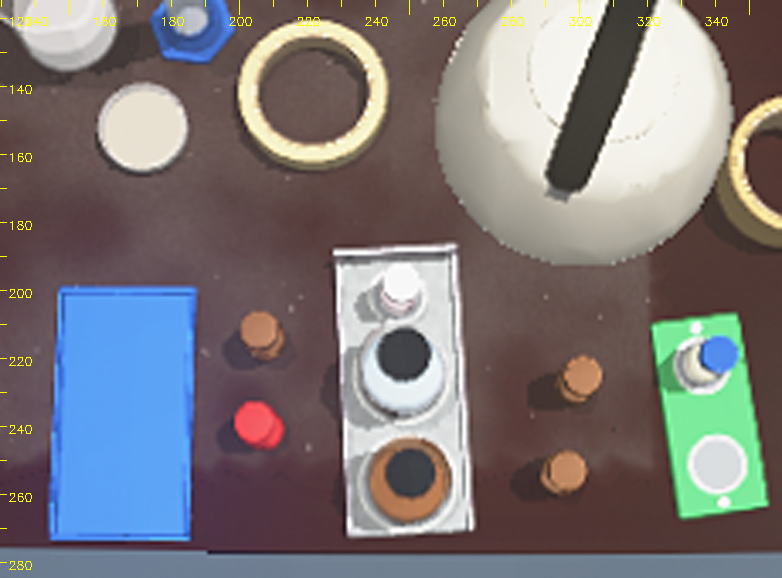

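Everything is in place: the bottles are within about 1.5 mm of their start positions in the top view, the white cap at (247,198) is over the back circle, the blue cap at (341,218) is over the free carrier circle, and the dish and tape have not moved.

```bash
python3 -c "
from bench import bot
print(bot.close_job())"
```

```text
the job is handed in; nothing more can be done
None
```

I did the exchange in the order you set and handed the job in at about 70 s of the 134 s allowed. Both bottles went into the tray, the blue-capped vial onto the carrier's free circle, and the white-capped vial onto the caddy's back circle. The clear bottle then went back to the middle circle and the amber bottle to the front one.

**Last checks (top camera before and after, arm withdrawn):**
- **Bottles:** the clear bottle is within about 1.4 mm of its start and the amber within about 0.6 mm. Both stand upright.
- **Blue-capped vial:** it measures about (582, -79) mm, which is where I located the free circle, within about 1 mm.
- **White-capped vial:** in the pictures it stands upright on the back circle. The automatic cap measurement failed here because the white rails ran into it. I relied on the release position, about (626, 121) mm, which agrees with the circle as measured, within 3 mm.
- **Bystanders:** the tape roll and petri dish show no change in the pictures.
- **Forces:** the tool's force reading was about 11 N at most in the states I logged, and near zero at the end.

The wrist and top cameras differed by 1–3 mm, so I used averaged positions, well inside the 12 and 15 mm tolerances. The hand-in gave no verdict.

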